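# Bottom the depth gauge in the welded socket

## Robot

A 6-joint arm with a two-finger parallel gripper is mounted at the origin on the work surface. World frame = base frame: x ahead of the robot, y to its left, z up, the work surface at z = 0. Lengths are in m, angles in rad, forces in N, time in s.
With the tool pointing down it reaches from about 0.35 to 0.875 m from the base axis. Payload 4.2 kg.
Tool frame: the origin (TCP) lies between the finger pads; the fingertips stand 11 mm ahead of it and the grasp point (between the pads) lies 8 mm behind it; z points along the fingers, y is the line along which they close (so a half turn about z gives the same grasp; the last joint's range is limited). The gripper opens to 85 mm and grips with 20 to 120 N. Pads are 22 mm wide; open, the fingers measure 114 mm over their backs; the gripper's body (76 mm by 85 mm) begins 54 mm behind the grasp point. The pads swing forward as they close: fully open they stand 13 mm farther back than shut.
Start: joints at [1.594, 0.385, 0.008, 0, -1.194, -0.259], TCP at [0.146, 0.608, 0.242] pointing down, gripper open.
Joint ranges: [-3.14, 3.14], [-1.21, 2.06], [-1.07, 1.41], [-3.16, 2.05], [-2.99, -0.16], [-3.1, 3.1]. Speed limits (rad/s): [2.79, 2.79, 3.14, 3.14, 3.14, 3.14].

## Interface

Orientations are given as a unit quaternion [x, y, z, w].
In Python, from station import arm gives the robot as it stands. The module is installed in compiled form; this text tells all that it offers.
- The arm moves only by the shell command python3 -m jog 'ROWS' [OPENING] [FORCE]. ROWS is JSON, a list of rows, each a list of 2 entries, a list of its own where there are three numbers: the shift along the world's x, y, z in cm, then the turn about the world's z in rad. A call has 1 to 20 rows; each row is the pose to reach, as a shift and turn from the pose commanded when the call began; what a row does not reach only later rows make up. A row lasts 1/10 s, in which the tool goes at most 50 mm and 8.59 degrees, less where a joint would pass 70% of its speed; a pose out of reach is approached as far as the arm can. A call with a gripper value outside its range is refused whole. OPENING is the closure, from -1 (fully open) to 1 (shut), set as the call begins (- or left out, the last holds). The fingers move at their own pace and stop on an object; FORCE is the grip in N (left out, the last holds). Time passes only in rows, so rows that repeat a pose let the fingers close. It gives the time, the measured TCP pose, the force, the opening and the grip force at its end, in the units of the state.
- arm.sense(): the state, without advancing time (a new reading comes with each control period).
- arm.read_camera(name): name is "side" or "top"; returns (picture, depth): 420x560x3 uint8, blue, green, red; 420x560 float32, m along the optical axis (not along the pixel's ray), 0 where there is no reading.
- arm.get_calibration(name): a dict with "K" (3x3 intrinsics, pixels), "world_from_camera" (4x4, takes a point from camera to world coordinates). Camera axes: x right, y down, z forward; pixel columns grow to the right and rows downward; lengths in m; the calibration is good to about 2 mm. A picture is of the moment at which its call begins. get_calibration takes no time and is no camera call.
- arm.sign_off(): hands the job in; it is judged then, once.
The state is a dict: "time_s": time; "joint_positions": joint angles; "qd": joint speeds; "tau": joint torques, N m; "tool_pos": TCP position; "ee_rot": TCP orientation; "wrist_force": force on the tool from outside, world axes, zero at the start; "moment": the same for the moment, N m; "gripper_width": finger opening in m; "grasp_force": force on a finger pad.
Only numpy, scipy, OpenCV 4.12 (cv2) and the standard library are available. Lean on these libraries where they do the work, as an engineer would, in place of code of your own. Each camera call takes 0.05 s, during which the arm holds its last target. There are 200 camera calls.

## Task

Take the depth gauge (the rod with the sliding disc stop) by its grip out of the wooden block, and lower it into the square tube that is welded to the round base plate, pushing on until the rod bottoms out and its disc has been slid up by the rim of the tube. Hold it down there for about a second so that the stop is set, then let go and leave the gauge standing in the tube.

Things in the scene. Friction and masses are not known exactly. Their poses are not given: they have to be found in the camera images.
- gauge: Depth gauge, 0.22 kg, standing upright in the wooden block, lower end 12 mm above the bench. Steel rod 14 mm thick with a dark round grip on top, 24 mm thick, 108 to 153 mm above the lower end: take it there. An aluminium disc stop, 76 mm wide, 6 mm thick, with a hub 26 mm wide, 14 mm high on it, slides on the rod. Origin: centre of the rod's lower end; z up the rod to the grip.
- rest: Wooden block fixed to the bench, 80 x 80 mm, 40 mm high, with a round pocket 17 mm wide and 28 mm deep in its middle, in which the gauge starts. Origin: centre of its underside; z up.
- socket: Target, fixed: dark square steel tube, 44 mm outside, 36 mm inside, upright in the middle of a ROUND plate 100 mm wide, 8 mm thick, that closes its foot. Origin: centre of the underside, on the bench; z up; x, y along the sides. Bore floor 8 mm, rim 78 mm above the origin. Not to be used: a like tube on a square plate, a round pipe on a round plate.
- stop (a joint): Disc stop along the rod, m: 0 = disc's underside 0.030 above the rod's lower end, growing as it slides up, at most 0.050. Starts at 0 to 0.012; about 0.040 when the rod stands on the bore's floor and the disc lies on the rim. It slides with 5 N friction, so the rim resists by 5 N all the way down, before the rod meets the firm floor.
Not all that is in view belongs to the job. Of the things that look like the gauge, the middle-sized one is meant.

How it is judged:
On the way, in this order (a step that is already met when the one before it is completed fails the run):
1. the gauge is lifted out of the wooden block, its lower end more than 80 mm above the bench (height (world z) of gauge above 0.08 m), for 0.1 s.
2. the gauge is held by the fingers at the bottom of the target tube (lower end within 6 mm of the bore's floor, disc slid up to 36 mm or more on its scale) for 0.6 s (z of gauge in the frame of socket below 0.014 m and horizontal distance between gauge and socket below 0.018 m and value of joint stop above 0.036 m and contact force between the fingers and gauge above 1 N), for 0.6 s.
At the end, for the whole second after the job is handed in: The gauge stands at rest in the square tube on the round plate, upright within 10 degrees, its lower end within 6 mm of the bore's floor and within 18 mm of the tube's axis, the disc stop lying on the rim (joint between 0.036 and 0.046), and it has been let go (z of gauge in the frame of socket below 0.014 m and horizontal distance between gauge and socket below 0.018 m and angle between gauge's own z axis and vertical below 0.17 rad and value of joint stop between 0.036 and 0.046 m and linear speed of gauge below 0.02 m/s); the robot touches nothing.
It also fails if it takes over 42 s, if anything falls off the work surface, if the arm or the gripper's body presses on something with over 40 N, if the wrist force passes 120 N, or if a joint passes its speed limit or range.

## Working session

There is one attempt and no reset: what is moved stays moved. The work goes in short steps, Python scripts to look and compute and a shell command to move; the robot and the scene stay as the last step left them, time stands still between calls to the robot, and variables do not carry over. Pictures are saved under pics/ and viewed, at most 10 in all, crops included, and the job is handed in when it is done.

```bash
mkdir -p pics; cat > h.py <<'E'
import numpy as np, cv2
from station import arm
def grab(n,f=None):
    im,d=arm.read_camera(n); c=arm.get_calibration(n)
    if f: cv2.imwrite('pics/'+f,im)
    K=np.array(c['K']);T=np.array(c['world_from_camera'])
    v,u=np.mgrid[:420,:560]
    P=np.stack([(u-K[0,2])/K[0,0]*d,(v-K[1,2])/K[1,1]*d,d],-1)@T[:3,:3].T+T[:3,3]
    P[d==0]=np.nan
    return im,P
E
python3 - <<'E'
from h import *
for n in('top','side'):
    im,P=grab(n,n+'1.png'); np.save(n+'1.npy',P); print(n,arm.get_calibration(n)['world_from_camera'])
s=arm.sense();print(s['tool_pos'],s['ee_rot'],s['gripper_width'],s['wrist_force'])
E
```

```text
top [[-0.02202993 -0.99640129  0.08184831  0.47860705]
 [-0.99971559  0.02120716 -0.01090828  0.01114938]
 [ 0.00913326 -0.08206534 -0.9965851   0.91917514]
 [ 0.          0.          0.          1.        ]]
side [[-0.85136853 -0.40484668  0.33357277  0.27830696]
 [-0.52449551  0.66754514 -0.528477    0.45892819]
 [-0.00872272 -0.62488611 -0.78066719  0.66565067]
 [ 0.          0.          0.          1.        ]]
[0.14587342 0.60721106 0.2413148 ] [ 9.93046427e-01 -1.17719111e-01 -7.37251192e-05  9.99784287e-04] 0.08511434012819721 [ 0.53421967 -0.10691988 -0.28232805]
```

View pics/top1.png

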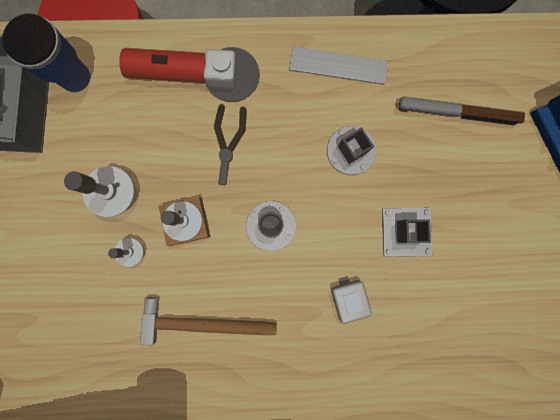

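View pics/side1.png

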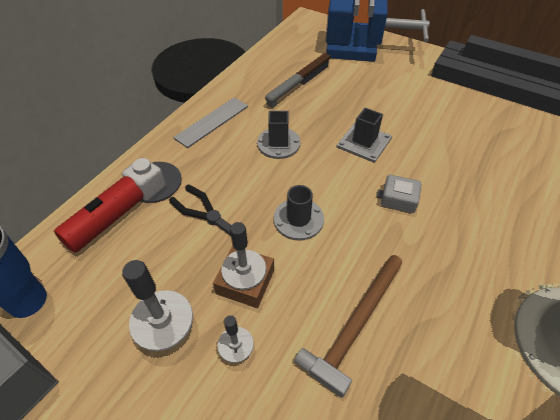

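The gauge stands in the wooden block at top (172,218) and side (240,240). The target tube on the round plate is at top (352,147) and side (279,135). The square-plate tube and the round pipe are decoys.

```bash
python3 - <<'E'
from h import *
for n,(a,b,c,d),(e,f,g,h) in(('top',(140,225,185,255),(315,390,110,185)),('side',(205,285,215,310),(250,310,100,165))):
    P=np.load(n+'1.npy')
    G=P[c:d,a:b].reshape(-1,3);S=P[g:h,e:f].reshape(-1,3)
    for nm,Q,lo,hi in(('griptop',G,.158,.172),('grip',G,.12,.158),('disc',G,.045,.062),('wood',G,.035,.042),('rim',S,.073,.085),('tube',S,.02,.072),('plate',S,.005,.012)):
        q=Q[(Q[:,2]>lo)&(Q[:,2]<hi)]
        if len(q)<4: print(n,nm,len(q));continue
        r=cv2.minAreaRect((q[:,:2]*1000).astype(np.float32))
        print(n,nm,len(q),'med',np.median(q,0).round(4),'circ',np.round(cv2.minEnclosingCircle((q[:,:2]*1000).astype(np.float32))[0],1),'rect',np.round(r[0],1),np.round(r[1],1),round(r[2],1))
E
```

```text
top griptop 170 med [0.5221 0.1856 0.1648] circ [521.9 186.6] rect [521.6 186.2] [22.4 21.6] 88.4
top grip 60 med [0.5197 0.1769 0.1402] circ [521.9 185.2] rect [520.9 180.1] [10.4 23.3] 78.8
top disc 948 med [0.5165 0.1802 0.0482] circ [522.1 186.6] rect [521.5 185.7] [72.9 75.4] 76.6
top wood 438 med [0.5145 0.1704 0.0398] circ [522.3 186.6] rect [521.9 187.1] [80.2 81. ] 11.7
top rim 212 med [ 0.66   -0.1483  0.0774] circ [ 659.8 -148.2] rect [ 659.8 -148.5] [44.2 45.1] 31.0
top tube 353 med [ 0.6608 -0.146   0.0476] circ [ 658.8 -147.3] rect [ 658.9 -147.3] [44.1 41.8] 30.5
top plate 1154 med [ 0.6516 -0.1443  0.0078] circ [ 653.3 -148.1] rect [ 659.1 -147.7] [ 97.9 101. ] 41.8
side griptop 189 med [0.522  0.1883 0.1638] circ [523.4 187.5] rect [522.9 187.8] [22.1 22.5] 87.9
side grip 214 med [0.5158 0.1954 0.1402] circ [522.8 187.5] rect [519.4 191.6] [23.8 12.7] 40.0
side disc 1203 med [0.5174 0.1937 0.0475] circ [523.4 187.1] rect [522.5 188.1] [74.7 73.9] 39.7
side wood 555 med [0.5013 0.2118 0.039 ] circ [523.5 186.3] rect [523.9 186.8] [81.3 82.4] 11.9
side rim 119 med [ 0.6626 -0.1421  0.0766] circ [ 661.6 -147.9] rect [ 661.4 -147.4] [41.8 46.6] 31.0
side tube 529 med [ 0.658  -0.1356  0.052 ] circ [ 692.7 -192.7] rect [ 693.4 -191.9] [ 42.5 157.9] 34.5
side plate 635 med [ 0.6493 -0.1342  0.0073] circ [ 692.4 -186.2] rect [ 679.4 -189.1] [ 98.7 188.4] 24.0
```

```bash
python3 -m jog '[[[3,-3,6],0],[[37.7,-42,6],-1.33],[[37.7,-42,6],-1.33],[[37.7,-42,6],-1.33],[[37.7,-42,6],-1.33],[[37.7,-42,6],-1.33],[[37.7,-42,6],-1.33],[[37.7,-42,6],-1.33],[[37.7,-42,6],-1.33],[[37.7,-42,6],-1.33],[[37.7,-42,6],-1.33],[[37.7,-42,6],-1.33],[[37.7,-42,6],-1.33],[[37.7,-42,6],-1.33],[[37.7,-42,6],-1.33],[[37.7,-42,6],-1.33],[[37.7,-42,6],-1.33],[[37.7,-42,6],-1.33],[[37.7,-42,6],-1.33],[[37.7,-42,6],-1.33]]' -1 50
```

```text
time_s: 2.1
tool_pos: [0.5228, 0.1879, 0.3024]
ee_rot: [0.709, -0.705, -0.0, -0.0]
wrist_force: [0.3, -0.7, -0.8]
gripper_width: 0.0856
grasp_force: 0.0
```

```bash
python3 -m jog '[[[0,-0.1,-3],0],[[0,-0.1,-6],0],[[0,-0.1,-9],0],[[0,-0.1,-11],0],[[0,-0.1,-13],0],[[0,-0.1,-14.5],0],[[0,-0.1,-15.5],0],[[0,-0.1,-16.3],0],[[0,-0.1,-16.7],0],[[0,-0.1,-16.7],0],[[0,-0.1,-16.7],0]]' && python3 -m jog '[[[0,0,0],0],[[0,0,0],0],[[0,0,0],0],[[0,0,0],0],[[0,0,0],0],[[0,0,0],0],[[0,0,0],0],[[0,0,0],0],[[0,0,0],0],[[0,0,0],0]]' 1 60; python3 -c "
from h import *
im,P=grab('side');cv2.imwrite('pics/g.png',cv2.resize(im[130:390,100:400],None,fx=2,fy=2))"
```

```text
time_s: 3.2
tool_pos: [0.5234, 0.1869, 0.1359]
ee_rot: [0.709, -0.705, 0.0, -0.001]
wrist_force: [-0.1, 0.0, -0.7]
gripper_width: 0.0852
grasp_force: 0.0
time_s: 4.2
tool_pos: [0.5233, 0.1868, 0.1357]
ee_rot: [0.709, -0.705, 0.0, -0.0]
wrist_force: [-0.3, -0.2, 2.9]
gripper_width: 0.0218
grasp_force: 58.6
```

View pics/g.png

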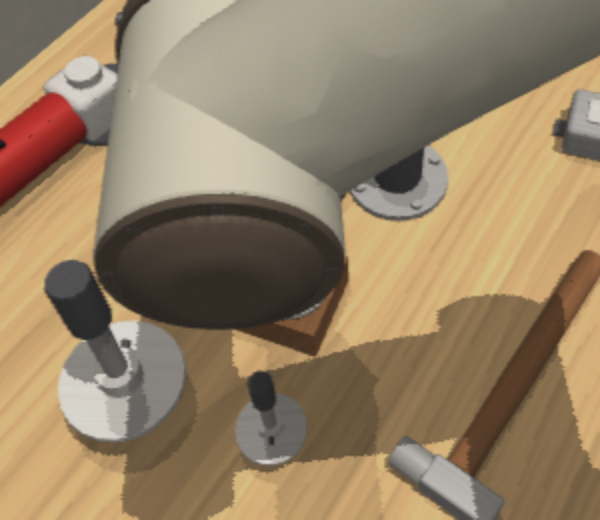

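The arm hides the gauge in this view, but the 22 mm width at 59 N fits the 24 mm grip. I'll lift straight up.

```bash
python3 -m jog '[[[0,0,0.5],0],[[0,0,1.2],0],[[0,0,2],0],[[0,0,3],0],[[0,0,4],0],[[0,0,5.5],0],[[0,0,7],0],[[0,0,8.5],0],[[0,0,10],0],[[0,0,11.5],0],[[0,0,12.5],0],[[0,0,13],0],[[0,0,13],0],[[0,0,13],0]]' && python3 -m jog '[[[0.5,-1,0],0],[[1.5,-3.5,0],0],[[2.5,-6.5,0],0],[[4,-9.5,0],0],[[5.2,-12.5,0],0],[[6.4,-15.5,0],0],[[7.6,-18.5,0],0],[[8.8,-21.5,0],0],[[10,-24.5,0],0],[[11.2,-27.5,0],0],[[12.3,-30,0],0],[[13.1,-32,0],0],[[13.5,-33,0],0],[[13.7,-33.5,0],0],[[13.7,-33.5,0],0],[[13.7,-33.5,0],0],[[13.7,-33.5,0],0]]'; python3 - <<'E'
from h import *
print(arm.sense()['tool_pos'])
for n in('top','side'):
    im,P=grab(n,n+'2.png'); np.save(n+'2.npy',P)
im=cv2.imread('pics/side2.png');cv2.imwrite('pics/s2c.png',cv2.resize(im[0:260,150:450],None,fx=2,fy=2))
E
```

```text
time_s: 5.65
tool_pos: [0.5226, 0.1865, 0.2647]
ee_rot: [0.709, -0.705, -0.0, 0.001]
wrist_force: [0.1, -0.1, -1.4]
gripper_width: 0.0219
grasp_force: 58.8
time_s: 7.35
tool_pos: [0.6598, -0.1473, 0.2656]
ee_rot: [0.709, -0.705, 0.0, -0.0]
wrist_force: [0.7, 0.7, -1.5]
gripper_width: 0.0218
grasp_force: 58.9
[ 0.65981385 -0.14732792  0.26560498]
```

View pics/s2c.png

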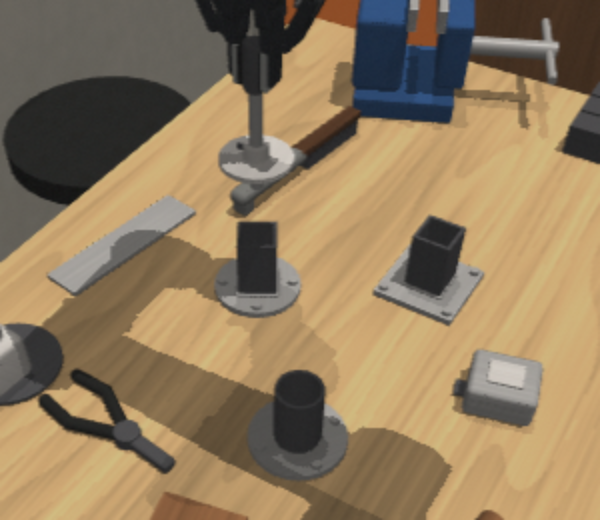

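The gauge hangs upright in the gripper above the round-plate tube, with the disc at about side (278,79). Next I'll measure its tilt and offset.

```bash
python3 - <<'E'
from h import *
P=np.load('side2.npy');Q=P[30:95,255:300].reshape(-1,3)
for lo in np.arange(.13,.27,.01):
    q=Q[(Q[:,2]>=lo)&(Q[:,2]<lo+.01)&(abs(Q[:,0]-.66)<.06)&(abs(Q[:,1]+.148)<.06)]
    if len(q)>3: r=cv2.minAreaRect((q[:,:2]*1000).astype(np.float32));print(round(lo,3),len(q),np.median(q,0).round(4),np.round(r[0],1),np.round(r[1],1))
q=Q[(Q[:,2]>.16)&(Q[:,2]<.19)&(abs(Q[:,0]-.66)<.06)&(abs(Q[:,1]+.148)<.06)]
print(np.round(cv2.minEnclosingCircle((q[:,:2]*1000).astype(np.float32)),1) if 0 else cv2.minEnclosingCircle((q[:,:2]*1000).astype(np.float32)))
E
```

```text
0.14 16 [ 0.6561 -0.1418  0.1446] [ 657.2 -142.7] [10.3  5.7]
0.17 596 [ 0.6507 -0.1364  0.1769] [ 658.8 -146. ] [73.7 75.9]
0.18 66 [ 0.655  -0.1381  0.1852] [ 662.  -143.6] [29.5 25.4]
0.19 76 [ 0.6561 -0.1423  0.1916] [ 658.8 -144.1] [23.5 22.1]
0.2 35 [ 0.6569 -0.1422  0.2052] [ 657.5 -142.3] [11.7  7.1]
0.21 28 [ 0.6569 -0.1419  0.2153] [ 657.3 -142.1] [11.5  5.6]
0.22 33 [ 0.657  -0.1422  0.2249] [ 657.2 -143.1] [12.1  6.9]
0.23 33 [ 0.6562 -0.142   0.2346] [ 657.8 -142.9] [11.8  6. ]
0.24 26 [ 0.6572 -0.1412  0.2435] [ 656.8 -141.1] [13.3  7.5]
0.25 72 [ 0.6568 -0.1371  0.2566] [ 660.9 -138.5] [40.1 11.3]
0.26 130 [ 0.6546 -0.138   0.2652] [ 657.  -139.4] [49.8 16.5]
0.27 134 [ 0.652  -0.1377  0.2745] [ 657.  -139.5] [49.2 16.5]
((660.0355834960938, -145.802734375), 38.76703643798828)
```

```bash
python3 -m jog '[[[0.1,-0.1,-1],0],[[0.1,-0.1,-2.5],0],[[0.1,-0.1,-4],0],[[0.1,-0.1,-5.5],0],[[0.1,-0.1,-7],0],[[0.1,-0.1,-8],0],[[0.1,-0.1,-8.8],0],[[0.1,-0.1,-9.4],0],[[0.1,-0.1,-10],0],[[0.1,-0.1,-10.5],0],[[0.1,-0.1,-11],0],[[0.1,-0.1,-11.5],0],[[0.1,-0.1,-12],0],[[0.1,-0.1,-12.4],0],[[0.1,-0.1,-12.7],0],[[0.1,-0.1,-12.7],0]]' - 80
```

```text
time_s: 9.05
tool_pos: [0.6611, -0.1493, 0.1374]
ee_rot: [0.709, -0.705, -0.0, -0.0]
wrist_force: [-1.5, -0.9, 0.1]
gripper_width: 0.021
grasp_force: 78.7
```

```bash
python3 -m jog '[[[0,0,-0.15],0],[[0,0,-0.3],0],[[0,0,-0.4],0],[[0,0,-0.5],0],[[0,0,-0.55],0],[[0,0,-0.6],0]]'; python3 - <<'E'
from h import *
im,P=grab('side');cv2.imwrite('pics/s3.png',cv2.resize(im[50:200,180:380],None,fx=3,fy=3))
Q=P[60:150,240:310].reshape(-1,3)
for a,b in((.075,.09),(.09,.105)):
  q=Q[(Q[:,2]>a)&(Q[:,2]<b)&(abs(Q[:,0]-.66)<.06)&(abs(Q[:,1]+.148)<.06)];print(len(q),np.median(q,0))
E
```

```text
time_s: 9.65
tool_pos: [0.6612, -0.1493, 0.1324]
ee_rot: [0.709, -0.705, 0.0, -0.0]
wrist_force: [-2.0, 0.7, 3.4]
gripper_width: 0.0217
grasp_force: 78.7
551 [ 0.65293478 -0.13866884  0.08293809]
97 [ 0.65766329 -0.14317661  0.09638325]
```

View pics/s3.png

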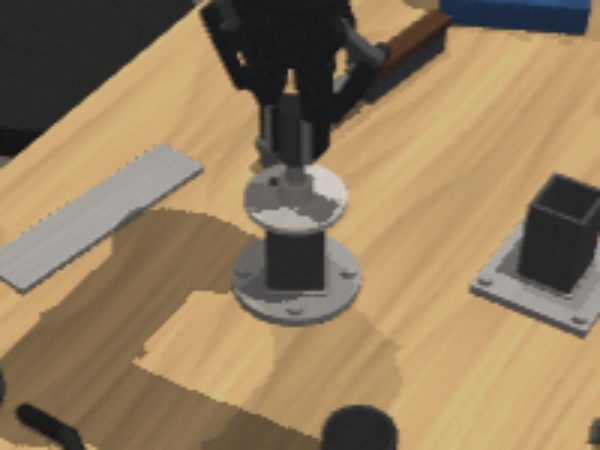

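The disc lies on the rim, with its top at z=0.083. I'll press the last bit until the floor shows in the force.

```bash
python3 -m jog '[[[0,0,-0.05],0],[[0,0,-0.1],0],[[0,0,-0.15],0],[[0,0,-0.2],0],[[0,0,-0.2],0]]'
```

```text
time_s: 10.2
tool_pos: [0.6612, -0.1494, 0.1317]
ee_rot: [0.709, -0.705, 0.001, -0.0]
wrist_force: [-3.8, 1.4, 7.8]
gripper_width: 0.0215
grasp_force: 79.2
```

```bash
python3 -m jog '[[[0,0,-0.1],0],[[0,0,-0.2],0],[[0,0,-0.3],0],[[0,0,-0.3],0],[[0,0,-0.3],0]]'
```

```text
time_s: 10.7
tool_pos: [0.6615, -0.1496, 0.1316]
ee_rot: [0.709, -0.705, 0.001, -0.0]
wrist_force: [-5.3, 3.3, 17.0]
gripper_width: 0.0214
grasp_force: 80.3
```

The rod is on the floor: 17 N with no further travel. I'll hold there, unload, then release.

```bash
python3 -m jog '[[[0,0,0],0],[[0,0,0],0],[[0,0,0],0],[[0,0,0],0],[[0,0,0],0],[[0,0,0],0],[[0,0,0],0],[[0,0,0],0],[[0,0,0],0],[[0,0,0],0],[[0,0,0],0],[[0,0,0],0],[[0,0,0.15],0],[[0,0,0.3],0],[[0,0,0.3],0]]' && python3 -m jog '[[[0,0,0],0],[[0,0,0],0],[[0,0,0],0],[[0,0,0],0],[[0,0,0],0],[[0,0,0],0],[[0,0,0],0],[[0,0,0],0],[[0,0,0],0],[[0,0,0],0]]' -1; python3 - <<'E'
from h import *
im,P=grab('side');cv2.imwrite('pics/s4.png',cv2.resize(im[30:180,180:380],None,fx=3,fy=3))
E
```

```text
time_s: 12.2
tool_pos: [0.6614, -0.1496, 0.1317]
ee_rot: [0.709, -0.705, 0.001, -0.0]
wrist_force: [-2.2, 1.3, 7.9]
gripper_width: 0.0212
grasp_force: 78.8
time_s: 13.2
tool_pos: [0.661, -0.1493, 0.1303]
ee_rot: [0.709, -0.705, 0.0, -0.0]
wrist_force: [-0.1, 0.6, 0.9]
gripper_width: 0.0854
grasp_force: 0.0
```

View pics/s4.png

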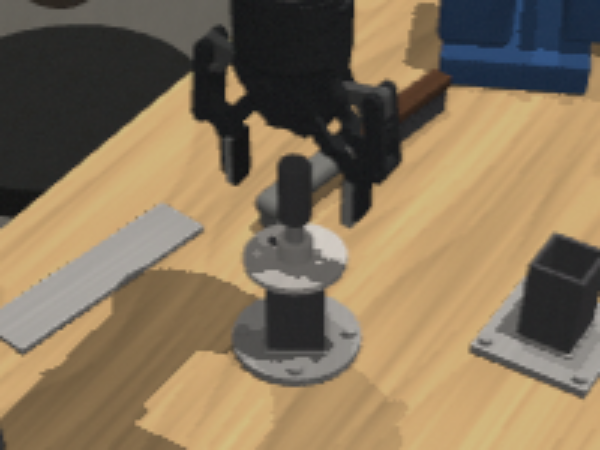

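The fingers are open and the gauge stands upright with its disc on the rim. I'll withdraw upward.

```bash
python3 -m jog '[[[0,0,1],0],[[0,0,3],0],[[0,0,5],0],[[0,0,8],0],[[0,0,11],0],[[0,0,13],0],[[0,0,14],0],[[0,0,14],0],[[0,0,14],0],[[0,0,14],0]]'; python3 - <<'E'
from h import *
im,P=grab('side')
Q=P[50:165,240:310].reshape(-1,3);Q=Q[(abs(Q[:,0]-.66)<.05)&(abs(Q[:,1]+.148)<.05)]
for a,b in((.075,.09),(.105,.115),(.12,.135),(.135,.155),(.156,.17)):
  q=Q[(Q[:,2]>a)&(Q[:,2]<b)]
  print(len(q),np.median(q,0).round(4) if len(q) else '',[np.round(x,1) for x in cv2.minEnclosingCircle((q[:,:2]*1000).astype(np.float32))] if len(q)>3 else '')
E
```

```text
time_s: 14.25
tool_pos: [0.6603, -0.1492, 0.2685]
ee_rot: [0.709, -0.705, -0.001, 0.001]
wrist_force: [0.7, -0.6, -0.4]
gripper_width: 0.0854
grasp_force: 0.0
553 [ 0.6535 -0.1389  0.083 ] [array([ 660.9, -147.8]), np.float64(39.6)]
16 [ 0.6583 -0.1435  0.1076] [array([ 659.2, -145. ]), np.float64(5.7)]
73 [ 0.656  -0.1405  0.1271] [array([ 660.4, -147. ]), np.float64(11.7)]
98 [ 0.6555 -0.1407  0.1453] [array([ 659.8, -146.6]), np.float64(11.5)]
80 [ 0.6598 -0.1471  0.1596] [array([ 660.9, -148.5]), np.float64(12.0)]
```

The grip top is at about 0.160, so the rod is on the floor. The stop comes out at about 0.040 and the gauge is upright.

```bash
python3 -c "
from station import arm
print(arm.sign_off())"
```

```text
the job is handed in; nothing more can be done
None
```

The job is handed in (no verdict was returned): by my last measurement the gauge stands upright and released in the square tube on the round plate, rod on the bore floor, disc on the rim with the stop at about 0.040 m.

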